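# Shift the bench paint mixer from second to third

### The job

The bench paint mixer stands in second gear: change it to third by pushing its gear stick forward (away from the robot) to neutral, across to the right, and forward until it is fully home in the slot with three dots and the green mark, without entering first or fourth on the way. Push with the fingertips or the outside of the fingers only, never taking the stick or its knob between the fingers. Leave the tin, the spray gun and everything else standing where it is, and finish clear of it all.

Things in the scene. Friction and masses are not known exactly. Their poses are not given: they have to be found in the camera images.
- gate (a point): Middle of the H gate of the green paint mixer, on the top of its steel gate plate, 106 mm above the bench. Axes: x forward (roughly away from the robot), y left, z up. A left and a right slot, 19 mm either side of here, run forward and back; a neutral channel through here joins them left-right. First front left (1 dot), second rear left (2), third front right (3), fourth rear right (4).
- third (a point): Forward end of the third slot (front right of the gate), on the plate: 22 mm forward and 19 mm right of gate, same axes. Three black dots ahead of it and a 14 mm green disc to its right mark it. Two steel tongues, 20 mm wide, part the left from the right slots.
- pivot (a point): Pivot of the gear stick, hidden in the gearbox, 86 mm straight below gate; axes as there. The gearbox is 260 mm (x) by 200 mm (y), centred on gate, its top 96 mm above the bench; to its left is a deck 48 mm high and 190 mm wide, with the turntable.
- knob (a point): Centre of the black ball knob, 40 mm in diameter, atop the gear stick (steel rod, 12 mm), 165 mm from pivot; 185 mm above the bench when upright. Its z is along the stick. Pushed sideways, the knob goes up to 42 mm forward or back and 37 mm left or right of upright. It takes 1.5 to 3 N, stays where it is left, and cannot be lifted.
- shift_fore (a joint): Forward tilt of the gear stick, rad: 0 in neutral, +0.26 fully forward (first or third), -0.26 fully back (second or fourth). At the start it is between -0.26 and -0.20, in second. Within about 0.04 of zero it can cross.
- shift_cross (a joint): Tilt of the gear stick to the right (-y of the gate), rad: -0.225 at the far left (first and second), +0.225 at the far right (third and fourth). It can move across only in neutral, and forward or back only within about 0.03 of either end.
- tin: Bystander: paint tin, 86 mm in diameter, 100 mm high, standing on the mixer's turntable (58 mm above the bench), about 200 mm left of the gate. Origin under its centre.
- hardener: Bystander: small jar with yellow label, 36 mm in diameter, 65 mm high, on the mixer's low left deck (48 mm above the bench). Origin under its centre.
- spray_gun: Bystander: spray gun standing on its cup (76 mm in diameter), about 150 mm high, left of the mixer. Origin under the cup's centre.
- jug: Bystander: white bottle, 110 mm in diameter, 210 mm high, left of the mixer. Origin under its centre.
- tape: Bystander: roll of yellow tape lying flat, 96 mm in diameter, 25 mm high, right of the mixer. Origin under its centre.
- cup: Bystander: white mixing cup, 72 mm across, 75 mm high, right of the mixer. Origin under its centre.
- block: Bystander: red sanding block, 45 x 110 x 32 mm, on the bench between mixer and robot. Origin under its centre.

How it is judged:
By the outcome, as a careful person would: the job done as asked, in the order asked, and still so for the second after the job is handed in, with the robot touching nothing.
It also fails if it takes over 58 s, if anything falls off the work surface, if the arm or the gripper's body presses on something with over 40 N, if the wrist force passes 120 N, or if a joint passes its speed limit or range.

### The arm

A 7-joint arm with a two-finger parallel gripper is mounted at the origin on the work surface. World frame = base frame: x ahead of the robot, y to its left, z up, the work surface at z = 0. Lengths are in m, angles in rad, forces in N, time in s.
With the tool pointing down it reaches from about 0.35 to 0.9 m from the base axis. Payload 8.1 kg.
Tool frame: the origin (TCP) lies midway between the tips of the shut fingers; the grasp point (between the pads) lies 19 mm behind it (manip.grip_point_offset is the distance from the TCP to the grasp point, in m); z points along the fingers, x is the direction in which the jaws open and shut, and the axes are right-handed (so a half turn about z gives the same grasp; the last joint's range is limited). The gripper opens to 92 mm and grips with 3 to 60 N. Pads are 19 mm wide; open, the fingers measure 130 mm over their backs; the gripper's body (75 mm by 190 mm) begins 47 mm behind the grasp point.
Start: joints at [-1.401, 0.434, 0.025, 1.573, -0.012, 1.134, -0.075], TCP at [0.168, 0.602, 0.227] pointing down, gripper open.
Joint ranges: [-2.62, 2.62], [-0.44, 2.09], [-1.27, 1.32], [0.08, 2.57], [-1.32, 4.46], [0.12, 2], [-2.74, 2.74]. Speed limits (rad/s): [2.22, 2.22, 3.01, 3.01, 3.14, 3.14, 3.14].

### API

Orientations are given as a unit quaternion [x, y, z, w].
In Python, from rig import manip gives the robot as it stands.
- The arm moves only by the shell command python3 -m pendant 'ROWS' [FORCE]. ROWS is a JSON object of lists of equal length, an entry for each row: "delta_pos": the shift along the tool's x, y, z in mm, a list of three; "turn": the turn about the tool's z in degrees; "gripper": the gripper's target within -1 to 1 (fully open at 1, half-way at 0, shut at -1). A call has 1 to 8 rows; each row is the pose to reach, as a shift and turn from the pose measured when the call began, along the tool's axes at that moment; what a row does not reach only later rows make up. A row lasts 1/12 s, in which the tool goes at most 41.7 mm and 7.16 degrees, less where a joint would pass 70% of its speed; a pose out of reach is approached as far as the arm can. A call with a gripper value outside its range is refused whole. The fingers move at their own pace and stop on an object; FORCE is the grip in N (left out, the last holds). Time passes only in rows, so rows that repeat a pose let the fingers close. It gives the time, the measured TCP pose, the force and the opening at its end, in the units of the state.
- manip.read_state(): the state, without advancing time (a new reading comes with each control period).
- manip.capture(name): name is "scene" or "top" or "wrist"; returns (picture, depth): 480x640x3 uint8, red, green, blue; 480x640 float32, m along the optical axis (not along the pixel's ray), 0 where there is no reading.
- manip.camera_info(name): a dict with "fx", "fy", "cx", "cy" (pixels), "R" (3x3) and "t" (3): a world point X has camera coordinates R X + t. Camera axes: x right, y down, z forward; pixel columns grow to the right and rows downward; lengths in m; the calibration is good to about 2 mm. The wrist camera is an equidistant fisheye: a pixel r from the principal point sees the ray r / f radians off the axis. A picture is of the moment at which its call begins: read the wrist's pose just before it. camera_info takes no time and is no camera call; for the wrist camera it gives the pose at the moment of the call.
- manip.close_job(): hands the job in, once; it reports no verdict.
The state is a dict: "time": time; "q": joint angles; "joint_velocities": joint speeds; "effort": joint torques, N m; "tool_pos": TCP position; "tool_rot": TCP orientation; "ft_force": force on the tool from outside, world axes, zero at the start; "ft_torque": the same for the moment, N m; "grip_width": opening from 0.0 (shut) to 1.0 (fully open).
Only numpy, scipy, OpenCV 4.12 (cv2) and the standard library are available. Lean on these libraries where they do the work, as an engineer would, in place of code of your own. Each camera call takes 0.05 s, during which the arm holds its last target. There are 200 camera calls.

## Working session

There is one attempt and no reset: what is moved stays moved. The work goes in short steps, Python scripts to look and compute and a shell command to move; the robot and the scene stay as the last step left them, time stands still between calls to the robot, and variables do not carry over. Pictures are saved under pics/ and viewed, about 8 in all and at most 12, crops included, and the job is handed in when it is done.

```bash
mkdir -p pics; ls; cat > h.py <<'E'
import numpy as np,cv2
from rig import manip
from scipy.spatial.transform import Rotation as Ro
def snap(name,fn):
    ci=manip.camera_info(name); p,d=manip.capture(name)
    cv2.imwrite(f'pics/{fn}.png',p[:,:,::-1]); np.savez(f'pics/{fn}.npz',p=p,d=d,**{k:np.array(v) for k,v in ci.items()}); return p,d,ci
def ld(fn): return np.load(f'pics/{fn}.npz')
def pts(z,u,v):
    d=z['d'][v,u]; c=np.stack([(u-z['cx'])/z['fx']*d,(v-z['cy'])/z['fy']*d,d],-1)
    return (c-z['t'])@z['R']
def plane(z,u,v,h):
    r=np.stack([(u-z['cx'])/z['fx'],(v-z['cy'])/z['fy'],np.ones_like(u,float)],-1)@z['R']
    o=-z['R'].T@z['t']; return o+r*((h-o[2])/r[...,2])[...,None]
def proj(z,X):
    c=z['R']@X+z['t']; return z['fx']*c[0]/c[2]+z['cx'],z['fy']*c[1]/c[2]+z['cy']
E
python3 - <<'E'
from h import *
for n in('scene','top'):
    snap(n,n+'0'); z=ld(n+'0'); print(n,z['fx'],-z['R'].T@z['t'],z['R'].round(2).tolist())
a=cv2.imread('pics/scene0.png')
s=manip.read_state();print(s)
E
```

```text
pics
scene 507.7881639459122 [ 1.25676864 -0.6242955   0.75416861] [[0.71, 0.7, -0.01], [0.37, -0.39, -0.84], [-0.6, 0.6, -0.54]]
top 545.5105577395076 [0.36958655 0.052475   1.14289897] [[0.03, -1.0, 0.0], [-0.98, -0.03, -0.22], [0.22, 0.0, -0.98]]
{'time': 0.1, 'q': array([-1.40060892,  0.43514495,  0.02497679,  1.57397144, -0.01158388,
        1.1340073 , -0.0750909 ]), 'joint_velocities': array([-1.74732677e-03, -2.95856366e-04, -6.06232546e-06, -5.97446729e-04,
        1.03315852e-03, -3.17758789e-04, -4.98482256e-04]), 'effort': array([ 2.58162399e-03, -6.69131184e+01,  9.87759009e-01, -3.15150690e+01,
       -6.05308916e-02,  3.74160649e-02,  1.03716420e-04]), 'tool_pos': array([0.16832293, 0.60144721, 0.2260421 ]), 'tool_rot': array([ 7.96702630e-01,  6.04371110e-01, -5.06359188e-04,  4.73388864e-04]), 'ft_force': array([ 0.01861806, -1.00455346, -0.17199035]), 'ft_torque': array([-0.05536254,  0.09556756, -0.01509386]), 'grip_width': 0.9999834419629947}
```

View pics/top0.png

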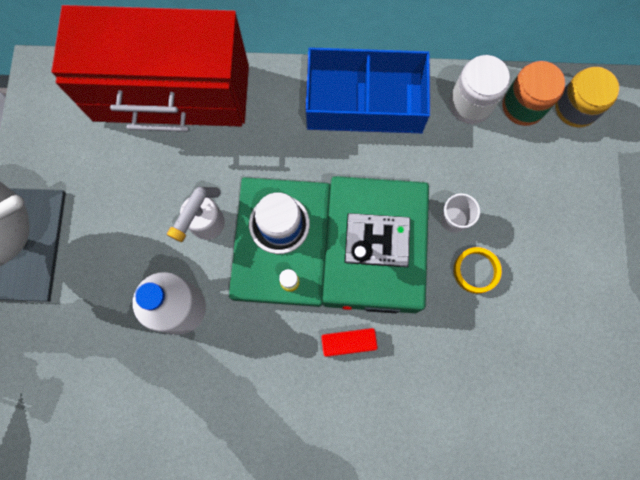

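View pics/scene0.png

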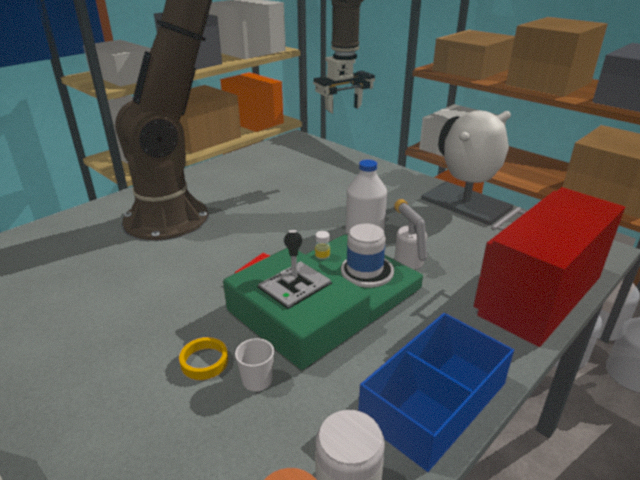

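The top view shows the gate plate around (378,240), with the H and the green disc at (400,229). The knob is at about (360,252), rear left, so it stands in second. The tin is at (277,220), the jar at (289,280) and the block at (349,342).

```bash
python3 - <<'E'
from h import *
z=ld('top0');p=z['p'].astype(int)
hsv=cv2.cvtColor(z['p'],cv2.COLOR_RGB2HSV)
vv,uu=np.mgrid[0:480,0:640]
P=pts(z,uu,vv); 
reg=(uu>322)&(uu<440)&(vv>170)&(vv<320)
# gearbox top outline
g=reg&(P[...,2]>.085)&(P[...,2]<.115)
q=P[g][:,:2].astype(np.float32); r=cv2.minAreaRect(q); print('box',r,np.median(P[g][:,2]), cv2.boxPoints(r).round(3).tolist())
# plate: grey low sat inside
m=(reg&(hsv[...,1]<60)&(hsv[...,2]>120)&(uu>340)&(uu<415)&(vv>208)&(vv<272)&(P[...,2]<.125))
n,l,s,c=cv2.connectedComponentsWithStats(m.astype(np.uint8))
k=1+np.argmax(s[1:,4]); print(s[k])
v,u=np.nonzero(l==k); W=plane(z,u,v,.106); r=cv2.minAreaRect(W[:,:2].astype(np.float32)); print('plate',r,cv2.boxPoints(r).round(3).tolist())
# green disc
m=reg&(p[...,1]>180)&(p[...,0]<120); v,u=np.nonzero(m);print('disc',len(u),u.mean(),v.mean(),plane(z,np.array(u.mean()),np.array(v.mean()),.106))
# knob
k=reg&(P[...,2]>.14); v,u=np.nonzero(k); print('knob',len(u),u.mean(),v.mean(),P[k].mean(0),P[k].max(0),P[k].min(0))
(c,rr)=cv2.minEnclosingCircle(np.stack([u,v],1)[P[k][:,2]>.165].astype(np.float32));print(c,rr,plane(z,np.array(c[0]),np.array(c[1]),.18))
for n,(a,b) in dict(tin=(277,205),jar=(289,275),gun=(200,205),jug=(150,296),block=(349,342),cup=(462,200)).items(): print(n,P[b,a])
E
python3 - <<'E'
import cv2
a=cv2.imread('pics/top0.png')[165:325,225:440];cv2.imwrite('pics/top0c.png',cv2.resize(a,None,fx=3.6,fy=3.6,interpolation=2))
E
```

```text
box ((0.6124461889266968, -0.04478791356086731), (0.20017889142036438, 0.2605651021003723), 87.85868072509766) 0.0971062166740749 [[0.4790000021457672, -0.14000000059604645], [0.7390000224113464, -0.15000000596046448], [0.7459999918937683, 0.05000000074505806], [0.4860000014305115, 0.05999999865889549]]
[ 346  214   64   51 1986]
plate ((0.6118614673614502, -0.0452711246907711), (0.12116171419620514, 0.09732294827699661), 87.74897003173828) [[0.5609999895095825, -0.10400000214576721], [0.6579999923706055, -0.1080000028014183], [0.6629999876022339, 0.013000000268220901], [0.5659999847412109, 0.017000000923871994]]
disc 36 400.1666666666667 229.13888888888889 [ 0.63307383 -0.08937729  0.106     ]
knob 456 365.53508771929825 249.89473684210526 [0.53715951 0.00145524 0.34696933] [0.59183926 0.052475   1.14289897] [ 0.36958655 -0.02840297  0.17475524]
(381.0, 245.5) 86.67910766601562 [ 0.58265164 -0.04468214  0.18      ]
tin [0.65892675 0.1491381  0.15819354]
jar [0.53410906 0.12359551 0.11285035]
gun [0.6610501  0.2993282  0.13433058]
jug [0.474796   0.35388651 0.20753755]
block [0.41510429 0.00263547 0.03260641]
cup [ 0.71496292 -0.22669228  0.04810573]
```

View pics/top0c.png

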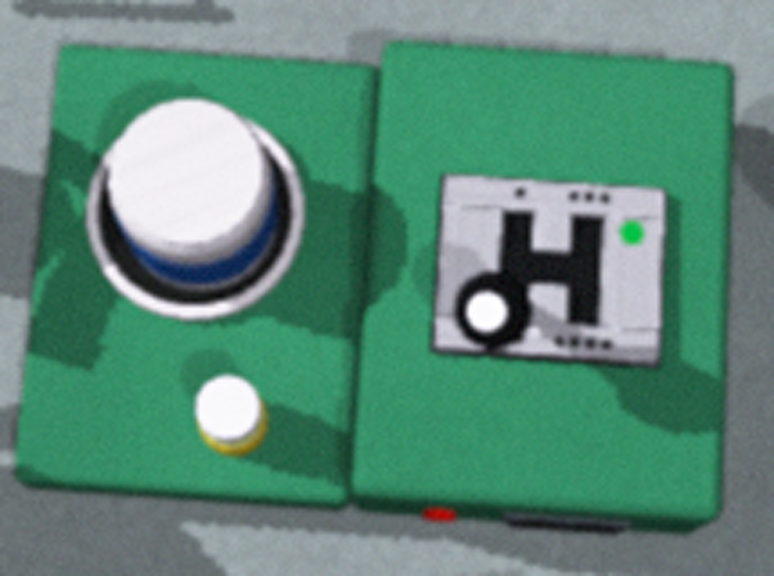

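```bash
cat >> h.py <<'E'
G=np.array([.612,-.045,.106]); YAW=np.radians(-2.2)
F=np.array([np.cos(YAW),np.sin(YAW),0]); L=np.array([-F[1],F[0],0])
def go(f,l,z):
    "gate-frame target in mm, z world mm -> tool delta and turn"
    s=manip.read_state(); T=Ro.from_quat(s['tool_rot']).as_matrix()
    X=G+f/1e3*F+l/1e3*L; X[2]=z/1e3
    d=T.T@(X-s['tool_pos'])*1e3
    w=T.T@L; print('delta',d.round(1),'turn',np.degrees(np.arctan2(w[1],w[0])).round(1))
def where():
    s=manip.read_state(); e=s['tool_pos']-G
    print('t',s['time'],'fore %.1f left %.1f z %.1f'%(e@F*1e3,e@L*1e3,s['tool_pos'][2]*1e3),'F',s['ft_force'].round(1),'grip',round(s['grip_width'],2))
E
python3 -c "
from h import *
where();go(-111,36,290)"
```

```text
t 0.1 fore -468.2 left 628.9 z 226.0 F [ 0.  -1.  -0.2] grip 1.0
delta [-493.8  485.1  -63.2] turn -13.4
```

```bash
python3 -m pendant '{"delta_pos":[[0,0,-40],[0,0,-64],[-40,40,-64],[-80,80,-64],[-110,110,-64],[-140,140,-64],[-170,170,-64],[-200,200,-64]],"turn":[0,0,-2,-5,-8,-11,-13,-13],"gripper":[-1,-1,-1,-1,-1,-1,-1,-1]}'
python3 -c "
from h import *
where();go(-111,36,290)"
```

```text
time: 0.77
tool_pos: [0.2914, 0.3815, 0.2901]
tool_rot: [0.722, 0.692, -0.001, 0.0]
ft_force: [0.7, 1.0, 0.3]
grip_width: 0.469
t 0.7667 fore -336.7 left 413.9 z 290.1 F [0.7 1.  0.3] grip 0.47
delta [-376.7  227.7    0.6] turn -0.3
```

```bash
python3 -m pendant '{"delta_pos":[[-34,20,0],[-68,40,0],[-102,60,0],[-136,80,0],[-170,100,0],[-204,122,0],[-238,143,0],[-272,164,0]],"turn":[0,0,0,0,0,0,0,0],"gripper":[-1,-1,-1,-1,-1,-1,-1,-1]}'
python3 -c "
from h import *
where();go(-111,36,290)"
```

```text
time: 1.43
tool_pos: [0.4437, 0.1007, 0.2905]
tool_rot: [0.722, 0.692, -0.001, 0.0]
ft_force: [1.6, 0.8, 0.1]
grip_width: 0.007
t 1.4333 fore -173.7 left 139.1 z 290.5 F [1.6 0.8 0.1] grip 0.01
delta [-102.8   63.3    0.6] turn -0.3
```

```bash
python3 -m pendant '{"delta_pos":[[-34,20,0],[-68,42,0],[-90,56,0],[-103,63,0],[-103,63,0],[-103,63,0]],"turn":[0,0,0,0,0,0],"gripper":[-1,-1,-1,-1,-1,-1]}'
python3 - <<'E'
from h import *
where();go(-111,36,168)
snap('wrist','w1'); snap('scene','s1')
a=cv2.imread('pics/s1.png')[180:340,190:430];b=cv2.imread('pics/w1.png')
cv2.imwrite('pics/c1.png',np.vstack([cv2.resize(a,(450,300),interpolation=2),cv2.resize(b,(450,300))]))
z=ld('s1'); hsv=z['p'].max(2)
# black knob in scene and top
pr=[]
for n,(u0,u1,v0,v1) in dict(s1=(280,306,228,256),top0=(345,374,238,268)).items():
    z=ld(n); m=np.zeros((480,640),np.uint8); m[v0:v1,u0:u1]=(z['p'][v0:v1,u0:u1].max(2)<60)
    k,l,s,c=cv2.connectedComponentsWithStats(m); i=1+np.argmax(s[1:,4])
    print(n,s[i],c[i])
E
```

```text
time: 1.93
tool_pos: [0.502, -0.0055, 0.2902]
tool_rot: [0.723, 0.691, -0.001, 0.0]
ft_force: [-0.9, 0.4, -0.5]
grip_width: 0.001
t 1.9333 fore -111.4 left 35.2 z 290.2 F [-0.9  0.4 -0.5] grip 0.0
delta [  1.    0.6 122.2] turn -0.4
s1 [284 233  19  23 298] [292.94295302 242.70469799]
top0 [352 238  22  26 255] [364.00784314 248.91372549]
```

View pics/c1.png

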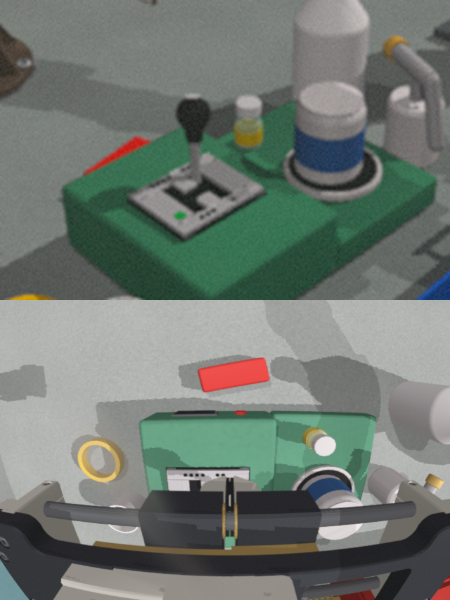

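The knob is clear, at (293,242) in the scene picture. The wrist view shows the shut fingers at (228,510) with nothing in the way. Next I triangulate the knob and work out the descent.

```bash
python3 - <<'E'
from h import *
A=[];b=[]
for n,(u,v) in dict(s1=(293.3,242.5),top0=(361,251.7)).items():
    z=ld(n); K=np.array([[z['fx'],0,z['cx']],[0,z['fy'],z['cy']],[0,0,1]]); A.append(K@np.c_[z['R'],z['t']]); b.append(np.array([[u],[v]]))
X=cv2.triangulatePoints(A[0],A[1],*b); X=(X[:3]/X[3])[:,0]
print(X,'gate fr',(X-G)@F,(X-G)@L,'|pivot|',np.linalg.norm(X-G+[0,0,.086]))
z=ld('s1');p=z['p'].astype(int);m=(p[...,1]>180)&(p[...,0]<120);v,u=np.nonzero(m);W=plane(z,np.array(u.mean()),np.array(v.mean()),.106);print('disc scene',len(u),W)
E
python3 -m pendant '{"delta_pos":[[0,0,30],[0,0,60],[0,0,90],[0,0,110],[0,0,120],[0,0,122],[0,0,122]],"turn":[0,0,0,0,0,0,0],"gripper":[-1,-1,-1,-1,-1,-1,-1]}'
python3 -c "
from h import *
where();go(-71,36,168)"
```

```text
[ 0.57324783 -0.00845215  0.16868028] gate fr -0.04012659932749218 0.03503329818682347 |pivot| 0.1579344871480115
disc scene 0 [nan nan nan]
time: 2.62
tool_pos: [0.5014, -0.0032, 0.1685]
tool_rot: [0.721, 0.693, -0.001, -0.0]
ft_force: [0.1, 0.6, -0.4]
grip_width: 0.002
t 2.6167 fore -112.1 left 37.6 z 168.5 F [ 0.1  0.6 -0.4] grip 0.0
delta [-1.5 41.1  0.4] turn -0.1<stdin>:7: RuntimeWarning: Mean of empty slice.
  ret = ret.dtype.type(ret / rcount)
```

```bash
python3 -m pendant '{"delta_pos":[[-1,20,0],[-1,32,0],[-1,36,0],[-1,39,0],[-1,42,0],[-1,45,0],[-1,48,0],[-1,51,0]],"turn":[0,0,0,0,0,0,0,0],"gripper":[-1,-1,-1,-1,-1,-1,-1,-1]}'
python3 - <<'E'
from h import *
where();go(-40,36,168)
snap('scene','s2')
z=ld('s2');m=(z['p'][225:262,275:320].max(2)<60).astype(np.uint8)
k,l,s,c=cv2.connectedComponentsWithStats(m);print(s[1:],c[1:]+[275,225])
cv2.imwrite('pics/c2.png',cv2.resize(cv2.imread('pics/s2.png')[180:340,220:380],(640,640),interpolation=2))
E
```

```text
time: 3.28
tool_pos: [0.5519, -0.0062, 0.1685]
tool_rot: [0.721, 0.693, -0.001, -0.001]
ft_force: [-2.0, 0.8, 0.9]
grip_width: 0.002
t 3.2833 fore -61.5 left 36.5 z 168.5 F [-2.   0.8  0.9] grip 0.0
delta [-0.4 21.5  0.4] turn -0.1
[[ 12   8  18  24 300]] [[295.34333333 243.37333333]]
```

View pics/c2.png

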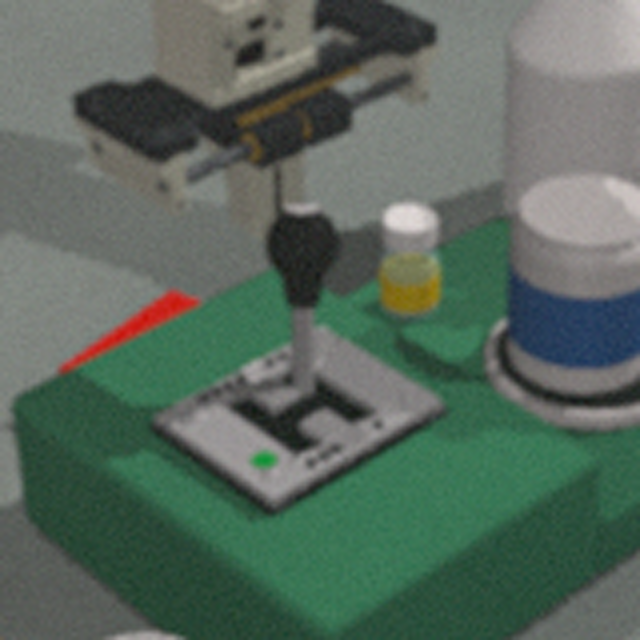

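The finger is behind the knob and pushing it at about 2 N, and the knob has moved. I keep pushing, then check with a knob model.

```bash
cat >> h.py <<'E'
def knob(a,c,dz=0):
    "knob centre for fore a, cross c"
    t=np.array([np.tan(a),-np.tan(c),1]);t/=np.linalg.norm(t);t*=.165
    return G-[0,0,.086]+t[0]*F+t[1]*L+[0,0,t[2]]
def see(fn,u0=275,u1=345,v0=222,v1=275):
    "knob blob top/sides in scene: centre column, top row, size"
    z=ld(fn);m=(z['p'][v0:v1,u0:u1].max(2)<60).astype(np.uint8)
    k,l,s,c=cv2.connectedComponentsWithStats(m)
    for i in range(1,k):
        if s[i,4]>60: print(fn,'bbox',s[i][:4]+[u0,v0,0,0],'c',(c[i]+[u0,v0]).round(1))
E
python3 -m pendant '{"delta_pos":[[0,4,0],[0,8,0],[0,12,0],[0,16,0],[0,20,0],[0,23,0],[0,24,0],[0,24,0]],"turn":[0,0,0,0,0,0,0,0],"gripper":[-1,-1,-1,-1,-1,-1,-1,-1]}'
python3 - <<'E'
from h import *
where();snap('scene','s3');snap('top','t3')
for f in('s1','s2','s3'):see(f,275,320,225,262)
z=ld('s3')
for a in(-.26,-.2,-.1,-.05,0,.05,.26):print(a,np.round(proj(z,knob(a,-.225)),1))
t=ld('t3');
for a in(-.05,0,.05):print(a,'top',np.round(proj(t,knob(a,-.225)),1))
E
```

```text
time: 4.0
tool_pos: [0.577, -0.0072, 0.1684]
tool_rot: [0.721, 0.693, -0.001, -0.0]
ft_force: [-1.0, 0.9, 0.1]
grip_width: 0.008
t 4.0 fore -36.4 left 36.4 z 168.4 F [-1.   0.9  0.1] grip 0.01
s1 bbox [284 233  19  23] c [292.9 242.7]
s2 bbox [287 233  18  24] c [295.3 243.4]
s3 bbox [295 237  19  23] c [303.2 246.7]
-0.26 [292.3 239.5]
-0.2 [295.4 240.3]
-0.1 [300.5 242.2]
-0.05 [303.1 243.4]
0 [305.7 244.8]
0.05 [308.3 246.4]
0.26 [318.9 255.1]
-0.05 top [360.9 232.6]
0 top [361.2 228.2]
0.05 top [361.4 224. ]
```

```bash
python3 -m pendant '{"delta_pos":[[0,2,0],[0,4,0],[0,5.5,0],[0,6,0],[0,6,0],[0,6,0]],"turn":[0,0,0,0,0,0],"gripper":[-1,-1,-1,-1,-1,-1]}'
python3 - <<'E'
from h import *
where();snap('scene','s4');see('s4',275,325,225,265)
E
```

```text
time: 4.6
tool_pos: [0.5828, -0.0075, 0.1684]
tool_rot: [0.721, 0.693, -0.001, -0.0]
ft_force: [-1.3, 0.9, 1.2]
grip_width: 0.006
t 4.6 fore -30.6 left 36.4 z 168.4 F [-1.3  0.9  1.2] grip 0.01
s4 bbox [297 237  18  24] c [304.8 247.7]
```

Neutral is reached: the column gives about 0 rad and the tool position about −1 mm. Next I back off and go round to the knob's left side.

```bash
python3 -m pendant '{"delta_pos":[[0,-15,0],[0,-30,0],[25,-35,0],[50,-35,0],[61,-30,0],[61,-5,0],[61,20,0],[61,30,0]],"turn":[0,0,0,0,0,0,0,0],"gripper":[-1,-1,-1,-1,-1,-1,-1,-1]}'
python3 -m pendant '{"delta_pos":[[0,1,0],[0,1,0]],"turn":[0,0],"gripper":[-1,-1]}'
python3 - <<'E'
from h import *
where();go(0,80,168)
E
```

```text
time: 5.32
tool_pos: [0.6186, 0.0523, 0.1685]
tool_rot: [0.721, 0.693, -0.0, 0.001]
ft_force: [0.5, 0.4, 0.2]
grip_width: 0.007
time: 5.48
tool_pos: [0.6205, 0.0517, 0.1681]
tool_rot: [0.721, 0.693, -0.0, 0.001]
ft_force: [-0.5, 0.7, -0.7]
grip_width: 0.002
t 5.4833 fore 4.8 left 96.9 z 168.1 F [-0.5  0.7 -0.7] grip 0.0
delta [-16.9  -4.7   0.2] turn -0.1
```

```bash
python3 -m pendant '{"delta_pos":[[-10,-4,0],[-18,-5,0],[-24,-5,0],[-30,-5,0],[-36,-5,0],[-42,-5,0],[-47,-5,0],[-50,-5,0]],"turn":[0,0,0,0,0,0,0,0],"gripper":[-1,-1,-1,-1,-1,-1,-1,-1]}'
python3 - <<'E'
from h import *
where();go(0,4,168);snap('scene','s5');see('s5',275,345,225,275)
z=ld('s5')
for c in(-.225,-.1,0,.1,.2,.225):print(c,np.round(proj(z,knob(0,c)),1))
cv2.imwrite('pics/c5.png',cv2.resize(cv2.imread('pics/s5.png')[180:340,220:380],(640,640),interpolation=2))
E
```

```text
time: 6.15
tool_pos: [0.6135, 0.001, 0.1683]
tool_rot: [0.721, 0.693, -0.0, 0.002]
ft_force: [0.0, 1.1, 1.9]
grip_width: 0.006
t 6.15 fore -0.3 left 46.0 z 168.3 F [0.  1.1 1.9] grip 0.01
delta [-42.    0.4   0.5] turn -0.1
s5 bbox [286 242  19  23] c [295.4 251.6]
-0.225 [305.7 244.8]
-0.1 [298.3 247.2]
0 [292.3 249.9]
0.1 [286.1 253.3]
0.2 [280.  257.5]
0.225 [278.4 258.6]
```

View pics/c5.png

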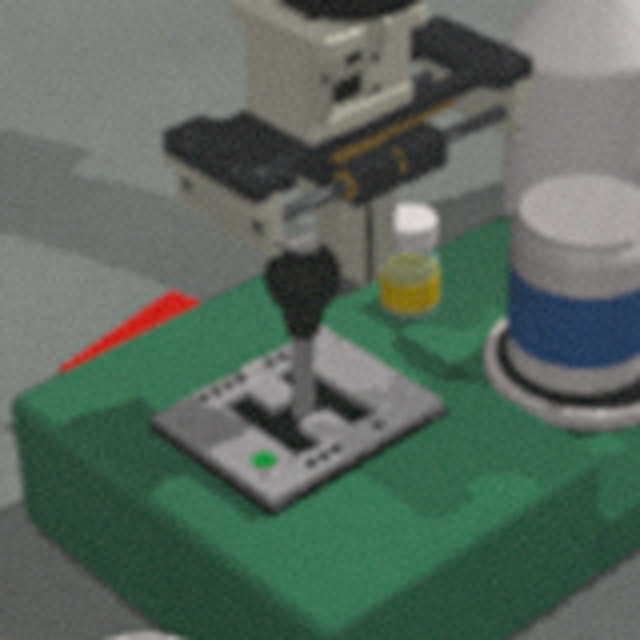

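The stick is in the neutral channel near the middle, and the fingers are on the knob's left. I keep going right.

```bash
python3 -m pendant '{"delta_pos":[[-6,0,0],[-12,0,0],[-18,0,0],[-24,0,0],[-30,0,0],[-35,0,0],[-39,0,0],[-41,0,0]],"turn":[0,0,0,0,0,0,0,0],"gripper":[-1,-1,-1,-1,-1,-1,-1,-1]}'
python3 - <<'E'
from h import *
where();go(0,0,168);snap('scene','s6');see('s6',255,345,225,285)
E
```

```text
time: 6.87
tool_pos: [0.6115, -0.0414, 0.1683]
tool_rot: [0.722, 0.692, -0.001, 0.002]
ft_force: [0.4, 1.9, -1.0]
grip_width: 0.005
t 6.8667 fore -0.6 left 3.5 z 168.3 F [ 0.4  1.9 -1. ] grip 0.01
delta [-3.5  0.6  0.3] turn -0.2
s6 bbox [255 225  61  14] c [281.7 229.7]
s6 bbox [271 250  18  23] c [280.3 260.9]
s6 bbox [291 273  20  12] c [299.4 279.4]
```

```bash
python3 -m pendant '{"delta_pos":[[-1,0,0],[-2,0,0],[-3,0,0],[-4,0,0],[-4,0,0],[-4,0,0]],"turn":[0,0,0,0,0,0],"gripper":[-1,-1,-1,-1,-1,-1]}'
python3 - <<'E'
from h import *
where();snap('scene','s7');see('s7',255,345,240,272)
E
```

```text
time: 7.42
tool_pos: [0.6113, -0.0449, 0.1682]
tool_rot: [0.722, 0.692, -0.001, 0.001]
ft_force: [0.7, 4.4, -1.9]
grip_width: 0.005
t 7.4167 fore -0.7 left 0.1 z 168.2 F [ 0.7  4.4 -1.9] grip 0.0
s7 bbox [269 251  19  21] c [279.1 261.4]
```

The stick is at the right-hand stop: 4.4 N, and the knob column of 278.5 gives about 0.225. I go round behind it.

```bash
python3 -m pendant '{"delta_pos":[[15,0,0],[28,-5,0],[28,-35,0],[28,-60,0],[5,-65,0],[-25,-65,0],[-37,-62,0],[-37,-50,0]],"turn":[0,0,0,0,0,0,0,0],"gripper":[-1,-1,-1,-1,-1,-1,-1,-1]}'
python3 -m pendant '{"delta_pos":[[0,0,0],[0,0,0]],"turn":[0,0],"gripper":[-1,-1]}'
python3 - <<'E'
from h import *
where();go(-30,-37,168)
snap('scene','s8');see('s8',255,345,240,272)
E
```

```text
time: 8.13
tool_pos: [0.5581, -0.0841, 0.1689]
tool_rot: [0.724, 0.69, -0.001, 0.002]
ft_force: [-0.6, -0.5, -0.6]
grip_width: 0.004
time: 8.3
tool_pos: [0.5581, -0.0848, 0.169]
tool_rot: [0.724, 0.69, -0.001, 0.002]
ft_force: [-0.1, -0.4, 0.6]
grip_width: 0.004
t 8.3 fore -52.4 left -41.9 z 169.0 F [-0.1 -0.4  0.6] grip 0.0
delta [ 5.1 22.3  1. ] turn -0.6
s8 bbox [270 251  18  21] c [279.4 261.4]
```

```bash
python3 -m pendant '{"delta_pos":[[5,10,0],[5,18,0],[5,23,0],[5,29,0],[5,35,0],[5,41,0],[5,46,0],[5,50,0]],"turn":[-0.5,-0.5,-0.5,-0.5,-0.5,-0.5,-0.5,-0.5],"gripper":[-1,-1,-1,-1,-1,-1,-1,-1]}'
python3 - <<'E'
from h import *
where();go(13,-37,168)
snap('scene','s9');see('s9',255,345,240,285);z=ld('s9')
for a in(0,.1,.2,.26):print(a,np.round(proj(z,knob(a,.225)),1))
cv2.imwrite('pics/c9.png',cv2.resize(cv2.imread('pics/s9.png')[180:340,220:380],(640,640),interpolation=2))
E
```

```text
time: 9.02
tool_pos: [0.6084, -0.0815, 0.1687]
tool_rot: [0.721, 0.693, -0.002, 0.002]
ft_force: [-0.8, 1.3, 0.4]
grip_width: 0.006
t 9.0167 fore -2.1 left -36.6 z 168.7 F [-0.8  1.3  0.4] grip 0.01
delta [-0.4 15.1  0.7] turn -0.0
s9 bbox [279 257  33  28] c [291.6 271.2]
0 [278.4 258.6]
0.1 [283.7 262.2]
0.2 [289.2 266.4]
0.26 [292.5 269.2]
```

View pics/c9.png

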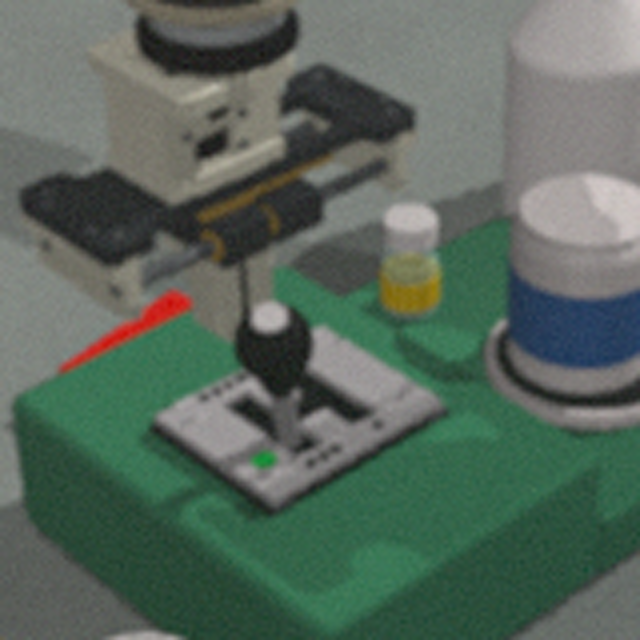

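The stick is now going into the third slot, beside the green disc. I push it home and watch the force.

```bash
python3 -m pendant '{"delta_pos":[[0,4,0],[0,8,0],[0,11,0],[0,13,0],[0,14.5,0],[0,16,0],[0,16,0],[0,16,0]],"turn":[0,0,0,0,0,0,0,0],"gripper":[-1,-1,-1,-1,-1,-1,-1,-1]}'
python3 - <<'E'
from h import *
where()
E
```

```text
time: 9.73
tool_pos: [0.6248, -0.0823, 0.1686]
tool_rot: [0.721, 0.693, -0.002, 0.002]
ft_force: [-2.2, -0.4, -1.2]
grip_width: 0.003
t 9.7333 fore 14.2 left -36.8 z 168.6 F [-2.2 -0.4 -1.2] grip 0.0
```

```bash
python3 -m pendant '{"delta_pos":[[0,1,0],[0,2,0],[0,3,0],[0,4,0],[0,4,0],[0,4,0]],"turn":[0,0,0,0,0,0],"gripper":[-1,-1,-1,-1,-1,-1]}'
python3 - <<'E'
from h import *
where()
E
```

```text
time: 10.23
tool_pos: [0.6275, -0.0823, 0.1682]
tool_rot: [0.721, 0.693, -0.002, 0.001]
ft_force: [-6.9, 0.4, -1.1]
grip_width: 0.005
t 10.2333 fore 17.0 left -36.7 z 168.2 F [-6.9  0.4 -1.1] grip 0.01
```

```bash
python3 -m pendant '{"delta_pos":[[0,2,0],[0,3,0],[0,3,0],[0,3,0]],"turn":[0,0,0,0],"gripper":[-1,-1,-1,-1]}'
python3 -m pendant '{"delta_pos":[[0,-15,0],[0,-40,0],[0,-70,0],[0,-80,-30],[0,-80,-70],[0,-80,-110],[0,-80,-130],[0,-80,-130]],"turn":[0,0,0,0,0,0,0,0],"gripper":[-1,-1,-1,-1,-1,-1,-1,-1]}'
python3 - <<'E'
from h import *
where();snap('scene','s10');snap('top','t10');see('s10',255,315,245,285)
t=ld('t10');
for a in(.2,.26):print(a,'top',np.round(proj(t,knob(a,.225)),1))
a=cv2.imread('pics/s10.png')[170:350,200:440];b=cv2.imread('pics/t10.png')[150:370,120:520]
cv2.imwrite('pics/c10.png',np.vstack([cv2.resize(a,(400,300),interpolation=2),cv2.resize(b,(545,300),interpolation=2)[:,100:500]]))
E
```

```text
time: 10.57
tool_pos: [0.6289, -0.0823, 0.1678]
tool_rot: [0.721, 0.693, -0.003, -0.0]
ft_force: [-9.7, 1.2, 2.8]
grip_width: 0.007
time: 11.23
tool_pos: [0.553, -0.0794, 0.3043]
tool_rot: [0.721, 0.693, 0.001, 0.003]
ft_force: [0.1, -0.3, 0.1]
grip_width: 0.008
t 11.2333 fore -57.6 left -36.7 z 304.3 F [ 0.1 -0.3  0.1] grip 0.01
s10 bbox [279 264  33  21] c [294.4 275.5]
0.2 top [401.7 214.5]
0.26 top [401.5 209.9]
```

View pics/c10.png

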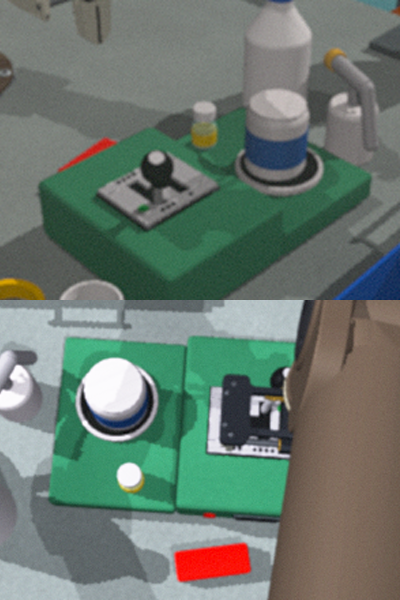

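```bash
python3 -c "
from h import *
where();print(manip.close_job())"
```

```text
t 11.3333 fore -59.7 left -36.1 z 299.6 F [-0.6  1.2 -1.1] grip 0.0
the job is handed in; nothing more can be done
None
```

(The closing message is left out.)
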